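Start up the frame-polishing bench

ROBOT

A 6-joint arm with a two-finger parallel gripper is mounted at the origin on the work surface. World frame = base frame: x ahead of the robot, y to its left, z up, the work surface at z = 0. Lengths are in m, angles in rad, forces in N, time in s.
With the tool pointing down it reaches from about 0.275 to 0.775 m from the base axis. Payload 14.6 kg.
Tool frame: the origin (TCP) lies between the finger pads; the fingertips stand 19 mm ahead of it and the grasp point (between the pads) is the TCP; z points along the fingers, y is the line along which they close (so a half turn about z gives the same grasp; the last joint's range is limited). The gripper opens to 85 mm and grips with 20 to 120 N. Pads are 22 mm wide; open, the fingers measure 114 mm over their backs; the gripper's body (76 mm by 85 mm) begins 54 mm behind the grasp point. The pads swing forward as they close: fully open they stand 13 mm farther back than shut.
Start: joints at [1.098, 0.263, -0.048, 1.259, 0, 1.415], TCP at [0.164, 0.499, 0.25] pointing down, gripper open.
Joint ranges: [-2.65, 2.65], [-0.89, 1.7], [-1.18, 1.37], [-2.13, 2.11], [-1.35, 1.29], [-3.14, 3.14]. Speed limits (rad/s): [1.89, 1.89, 2.57, 2.79, 3.14, 3.14].

INTERFACE

Orientations are given as a rotation vector (axis times angle).
In Python, from station import * gives the robot as it stands.
- The arm moves only by the tool carry_out, never from a script. Its argument "deltas" is a list that holds one entry, the list of rows, each a list of 7 numbers: the shift along the tool's x, y, z in cm, then the turn, a rotation vector about the tool's x, y, z in rad, then the opening, from 0 (shut) to 1 (fully open). A call has 1 to 20 rows; each row is the pose to reach, as a shift and turn from the pose commanded when the call began, along the tool's axes at that moment; what a row does not reach only later rows make up. A row lasts 1/10 s, in which the tool goes at most 50 mm and 8.59 degrees, less where a joint would pass 70% of its speed; a pose out of reach is approached as far as the arm can. A call with a gripper value outside its range is refused whole. The fingers move at their own pace and stop on an object; the grip force is fixed at half the most. Time passes only in rows, so rows that repeat a pose let the fingers close. It gives the time, the measured TCP pose, the force, the opening and the grip force at its end, in the units of the state.
- read_state(): the state, without advancing time (a new reading comes with each control period).
- snapshot(name): name is "scene" or "top" or "wrist"; returns a dict with "pixels" (480x640x3 uint8, red, green, blue), "fovy" (degrees; the focal length in pixels is half the picture's height over the tangent of half this angle, whatever the lens; pixels are square), "cx", "cy" (the principal point, pixels), "extrinsics" (4x4, takes a point from camera to world coordinates). Camera axes: x right, y down, z forward; pixel columns grow to the right and rows downward; lengths in m; the calibration is good to about 2 mm. The wrist camera is an equidistant fisheye: a pixel r from the principal point sees the ray r / f radians off the axis. A picture is of the moment at which its call begins. There is no depth.
- job_done(): hands the job in; it is judged then, once.
The state is a dict: "clock": time; "qpos": joint angles; "joint_velocities": joint speeds; "joint_efforts": joint torques, N m; "eef_pos": TCP position; "eef_rot": TCP orientation; "force": force on the tool from outside, world axes, zero at the start; "moment": the same for the moment, N m; "opening": finger opening in m; "grasp_force": force on a finger pad.
Only numpy, scipy, OpenCV 4.12 (cv2) and the standard library are available. Lean on these libraries where they do the work, as an engineer would, in place of code of your own. Each camera call takes 0.05 s, during which the arm holds its last target. There are 200 camera calls.

TASK

Start up the spectacle-polishing bench with the fingertips: first tip the dust extractor's paddle over to on by pushing its raised orange half fully down, then push the white latching key on the blue supply unit fully home, and last press the green key on the pale-yellow cordless pendant fully down, keep it down for about a second and a half, and let it come up again. Use the pendant where it lies, without picking it up or shoving it about; do not press the black key or the red key, and leave the glasses, the bottle and the jar alone.

Things in the scene. Friction and masses are not known exactly. Their poses are not given: they have to be found in the camera images.
- extractor: Fixed grey dust extractor box standing on the bench, 200 (its x) x 170 (its y) x 130 mm high; origin at the centre of its underside. Its paddle switch sits in the middle of its top, the paddle's length along the extractor's x axis. It may stand on the left or on the right.
- paddle (a joint): Paddle (rocker) on top of the extractor: plate 90 (along the extractor's x) x 46 x 10 mm, pivoting about its middle 150 mm above the bench. 0 = off (orange half, on the extractor's -x side, raised 0.18 rad), 0.36 rad = fully on (orange half down 0.18 rad). Friction of 0.08 N m (2 to 4 N at the fingers) keeps it where it is left.
- paddle_press (a point): Point on the upper face of the paddle's orange half, on its centre line, 32 mm from the pivot and 13 mm from the end; moves with the paddle, about 161 mm above the bench when off, 149 mm when fully on (11 mm of downward travel).
- supply: Fixed blue supply unit on the bench, 160 (its x) x 190 (its y) x 85 mm high; origin at the centre of its underside. Two round latching keys, white and black, stand side by side on its top, about 90 mm apart; either may be on the left. A 12 mm tall black dial and two tiny lamps sit along its far (+x) edge, 60 mm or more from the keys.
- white_key (a joint): White latching key, 30 mm in diameter, in an aluminium collar 46 mm across and 10 mm high. 0 = up, 0.008 m = fully home; moves straight down against friction of about 3.5 N and stays where it is left.
- white_key_top (a point): Centre of the white key's upper face, 107 mm above the bench when up, 99 mm when fully home.
- black_key (a joint): Black latching key, same build as the white one: not to be pressed. Value in m, 0 = up.
- black_key_top (a point): Centre of the black key's upper face.
- pendant: Loose pale-yellow cordless pendant lying on the bench at any yaw, 136 (its x) x 62 (its y) x 30 mm high, about 0.55 kg; origin at the centre of its underside. Green start key at +33 mm and red stop key at -33 mm along its x axis.
- start_key (a joint): Green start key of the pendant, 26 mm in diameter, in a black collar 42 mm across. 0 = up, 0.006 m = fully down; spring return, 1.5 N at first and 5 N fully down.
- start_key_top (a point): Centre of the green key's upper face, about 52 mm above the bench when up, 46 mm when down.
- stop_key (a joint): Red stop key of the pendant, same build as the green one: not to be pressed. Value in m, 0 = up.
- stop_key_top (a point): Centre of the red key's upper face.
- glasses: Loose amber spectacle frame without lenses, folded and lying flat, about 140 (its y) x 45 (its x) x 10 mm; origin at its middle on the bench. Leave alone.
- bottle: Loose green bottle, 52 mm in diameter, 120 mm tall, upright; origin at the centre of its underside. Leave alone.
- jar: Loose clear jar with orange cap, 68 mm in diameter, 75 mm tall, upright; origin at the centre of its underside. Leave alone.
Things that resemble listed ones, but are neither listed nor needed, are in the scene too. What is shaped like the pendant but pink or purple is not meant.

How it is judged:
By the outcome, as a careful person would: the job done as asked, in the order asked, and still so for the second after the job is handed in, with the robot touching nothing.
It also fails if it takes over 51 s, if anything falls off the work surface, if the arm or the gripper's body presses on something with over 40 N, if the wrist force passes 120 N, or if a joint passes its speed limit or range.

## Working session

There is one attempt and no reset: what is moved stays moved. The work goes in short steps, Python scripts to look and compute and a tool call to move; the robot and the scene stay as the last step left them, time stands still between calls to the robot, and variables do not carry over. Pictures are saved under pics/ and viewed, at most 10 in all, crops included, and the job is handed in when it is done.

Besides the shell and the picture viewer there is one more tool, called after "Request:" as name(argument=value, ...), one argument or row to a line, values as JSON. carry_out: Moves the arm, as the interface text tells. Its arguments: {"type":"object","properties":{"deltas":{"type":"array","items":{"type":"array","items":{"type":"array","items":{"type":"number"}}}}},"required":["deltas"]}

```bash
mkdir -p pics; cat > h.py <<'E'
from station import *
import numpy as np, cv2
from scipy.spatial.transform import Rotation as R
def ray(s,u,v):
    f=240/np.tan(np.radians(s["fovy"])/2); E=np.array(s["extrinsics"])
    return E[:3,3],E[:3,:3]@np.array([(u-s["cx"])/f,(v-s["cy"])/f,1])
def onplane(s,u,v,z):
    o,d=ray(s,u,v); return o+d*(z-o[2])/d[2]
def save(s,n): cv2.imwrite(f"pics/{n}.png",cv2.cvtColor(s["pixels"],cv2.COLOR_RGB2BGR))
E
python3 - <<'E'
from h import *
import pickle
for n in("scene","top"):
    s=snapshot(n); save(s,n+"0"); pickle.dump(s,open(n+"0.pkl","wb")); print(n,s["fovy"],s["cx"],s["cy"],np.round(s["extrinsics"],3).tolist())
st=read_state(); print(st["clock"],st["eef_pos"],st["eef_rot"],st["force"])
E
```

```text
scene 48.09020867492513 318.8640489378992 242.87767215342356 [[-0.002, 0.541, -0.841, 1.317], [1.0, 0.017, 0.009, 0.009], [0.019, -0.841, -0.541, 0.65], [0.0, 0.0, 0.0, 1.0]]
top 47.22915773141607 327.85870494756864 240.3152470307183 [[0.012, -0.988, 0.155, 0.367], [-0.999, -0.017, -0.03, 0.033], [0.032, -0.155, -0.987, 1.04], [0.0, 0.0, 0.0, 1.0]]
0.1 [0.16394609 0.49851032 0.24985856] [-4.97097310e-01 -3.10172265e+00  1.42800752e-03] [-0.47673663 -0.25952342  0.08170114]
```

View pics/top0.png

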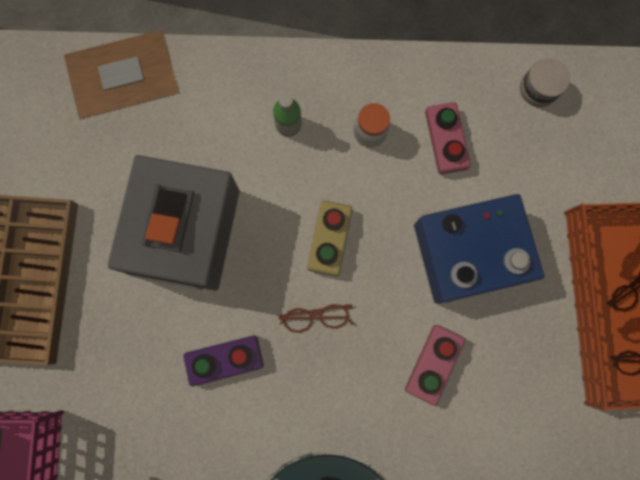

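View pics/scene0.png

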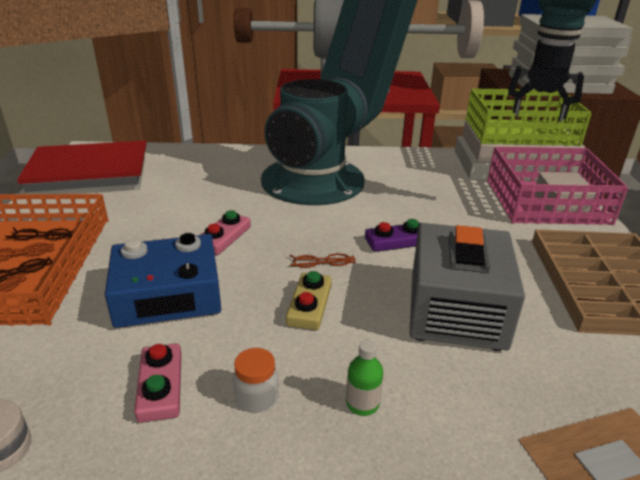

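The top view shows the orange half at (163,229), the white key at (517,261), the black key at (464,274), and the pendant's green key at (327,253) and red key at (334,217). The scene view shows the same things at (470,237), (134,248), (188,241), (314,279) and (306,300). Next I'll measure them with masks in both views.

```bash
cat > m.py <<'E'
from h import *
import pickle
def blob(s,box,kind):
    x0,y0,x1,y1=box; c=s["pixels"][y0:y1,x0:x1]; h=cv2.cvtColor(c,cv2.COLOR_RGB2HSV).astype(int); H,S,V=h[...,0],h[...,1],h[...,2]
    m={"orange":(H<14)&(S>150)&(V>110),"green":(H>50)&(H<90)&(S>90)&(V>40),"red":((H<8)|(H>172))&(S>140)&(V>90),"white":(S<60)&(V>125),"black":(V<45)}[kind].astype(np.uint8)
    n,l,st,ce=cv2.connectedComponentsWithStats(m); i=1+np.argmax(st[1:,4]); return ce[i]+[x0,y0],st[i,4],(l==i)
def tri(a,pa,b,pb):
    o1,d1=ray(a,*pa);o2,d2=ray(b,*pb); A=np.c_[d1,-d2]; t=np.linalg.lstsq(A,o2-o1,rcond=None)[0]
    p,q=o1+d1*t[0],o2+d2*t[1]; return (p+q)/2,np.linalg.norm(p-q)
E
python3 - <<'E'
from m import *
T=pickle.load(open("top0.pkl","rb"));S=pickle.load(open("scene0.pkl","rb"))
for n,k,bt,bs,z in [("paddle","orange",(135,205,190,250),(450,222,492,250),.160),("white","white",(498,243,535,278),(115,232,152,262),.107),("blackcol","white",(445,255,485,292),(172,228,205,256),.095),
  ("green","green",(312,240,342,268),(298,268,330,290),.052),("red","red",(320,204,348,230),(292,288,322,312),.052)]:
    a,na,_=blob(T,bt,k);b,nb,_=blob(S,bs,k); p,g=tri(T,a,S,b)
    print(n,a.round(1),na,b.round(1),nb,"tri",p.round(4),"gap",round(g,4),"top",onplane(T,*a,z).round(4),"scene",onplane(S,*b,z).round(4))
# extractor top-face corners
for u,v in [(138,157),(232,178),(211,288),(110,268)]: print(onplane(T,u,v,.13).round(3))
for u,v in [(417,222),(521,195),(542,279),(437,301)]: print(onplane(T,u,v,.085).round(3))
E
```

```text
paddle [161.4 228. ] 670 [469.  234.8] 438 tri [0.5212 0.2772 0.1588] gap 0.0029 top [0.5207 0.2754 0.16  ] scene [0.5227 0.2782 0.16  ]
white [519.1 259.3] 148 [133.1 241.6] 636 tri [ 0.4851 -0.3244  0.1102] gap 0.0018 top [ 0.4857 -0.3266  0.107 ] scene [ 0.4805 -0.3254  0.107 ]Traceback (most recent call last):
  File "<stdin>", line 5, in <module>
  File "m.py", line 6, in blob
    n,l,st,ce=cv2.connectedComponentsWithStats(m); i=1+np.argmax(st[1:,4]); return ce[i]+[x0,y0],st[i,4],(l==i)
                                                       ~~~~~~~~~^^^^^^^^^^
    return _wrapfunc(a, 'argmax', axis=axis, out=out, **kwds)
    return bound(*args, **kwds)
ValueError: attempt to get argmax of an empty sequence
```

```bash
python3 - <<'E'
from m import *
T=pickle.load(open("top0.pkl","rb"));S=pickle.load(open("scene0.pkl","rb"))
for n,k,bt,bs,z in [("white2","white",(498,243,535,278),(115,232,152,262),.107),("green","green",(312,240,342,268),(298,268,330,290),.052),("red","red",(320,204,348,230),(292,288,322,312),.052)]:
    a,na,_=blob(T,bt,k);b,nb,_=blob(S,bs,k); p,g=tri(T,a,S,b)
    print(n,a.round(1),na,b.round(1),nb,"tri",p.round(4),"gap",round(g,4),"top",onplane(T,*a,z).round(4),"scene",onplane(S,*b,z).round(4))
a,n,m=blob(T,(135,205,190,250),"orange"); c=np.argwhere(m)[:,::-1].astype(np.float32)+[135,205]
print("orange corners",[onplane(T,*q,.160)[:2].round(4).tolist() for q in cv2.boxPoints(cv2.minAreaRect(c.astype(np.float32)))])
for u,v in [(138,157),(232,178),(211,288),(110,268)]: print(onplane(T,u,v,.13)[:2].round(3))
for u,v in [(417,222),(521,195),(542,279),(437,301)]: print(onplane(T,u,v,.085)[:2].round(3))
x=cv2.resize(T["pixels"][145:295,100:250],(500,500),interpolation=cv2.INTER_CUBIC);y=cv2.resize(T["pixels"][185:310,410:550],(300,268),interpolation=cv2.INTER_CUBIC)
o=np.zeros((500,800,3),np.uint8);o[:,:500]=x;o[:268,500:]=y;save({"pixels":o},"crop1")
E
```

```text
white2 [519.1 259.3] 148 [133.1 241.6] 636 tri [ 0.4851 -0.3244  0.1102] gap 0.0018 top [ 0.4857 -0.3266  0.107 ] scene [ 0.4805 -0.3254  0.107 ]
green [326.7 252.3] 133 [313.2 276.9] 126 tri [0.5007 0.0068 0.0476] gap 0.0035 top [0.5001 0.0052 0.052 ] scene [0.5067 0.0086 0.052 ]
red [333.4 217.6] 129 [306.4 297.8] 132 tri [ 0.565  -0.0047  0.0488] gap 0.0034 top [ 0.5644 -0.0063  0.052 ] scene [ 0.5692 -0.0029  0.052 ]
orange corners [[0.5045, 0.3001], [0.5453, 0.2947], [0.5371, 0.2504], [0.4964, 0.2561]]
[0.648 0.33 ]
[0.614 0.17 ]
[0.427 0.197]
[0.458 0.363]
[ 0.553 -0.154]
[ 0.606 -0.344]
[ 0.454 -0.374]
[ 0.413 -0.187]
```

View pics/crop1.png

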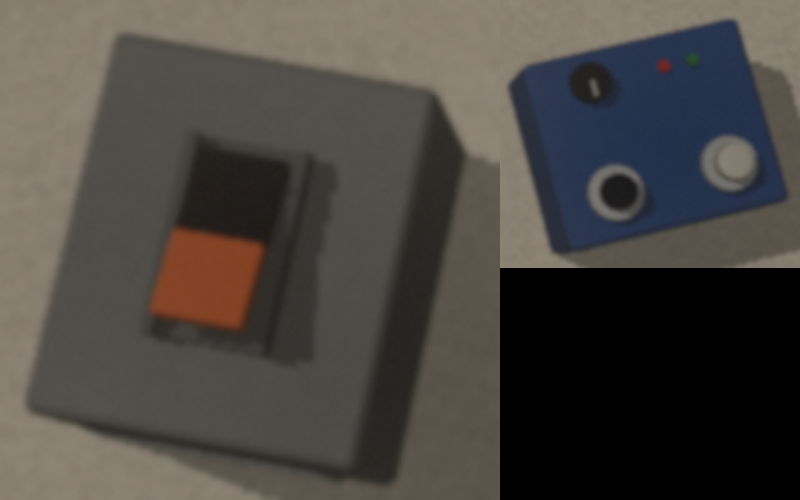

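The extractor's yaw is about -0.16, and its paddle press point is near (0.508, 0.274). The white key is on the right of the supply, which puts it at about (0.485, -0.326). Start key: about (0.502, 0.006). The sizes match what was given.

```bash
cat > go.py <<'E'
import sys
from h import *
st=read_state(); r=R.from_rotvec(st["eef_rot"])
for a in sys.argv[1:]:
    t=np.array(eval(a)); print(t,"cm:",(r.inv().apply(t-st["eef_pos"])*100).round(2))
print("clk",st["clock"],"pos",np.round(st["eef_pos"],4),"F",np.round(st["force"],2),"q",np.round(st["qpos"],2),"op",st["opening"]); print(r.as_matrix().round(3).tolist())
E
python3 go.py "[.508,.274,.25]"
```

```text
[0.508 0.274 0.25 ] cm: [-3.970e+01 -1.057e+01 -1.000e-02]
clk 0.1 pos [0.1639 0.4985 0.2499] F [-0.48 -0.26  0.08] q [ 1.1   0.26 -0.05  1.26 -0.    1.42] op 0.08562021416231098
[[-0.95, 0.313, -0.0], [0.313, 0.95, -0.001], [0.0, -0.001, -1.0]]
```

Request:
carry_out(
  deltas=[
    [[-39.7, -10.6, 0, 0, 0, 0, 0], [-39.7, -10.6, 0, 0, 0, 0, 0], [-39.7, -10.6, 0, 0, 0, 0, 0], [-39.7, -10.6, 0, 0, 0, 0, 0], [-39.7, -10.6, 0, 0, 0, 0, 0], [-39.7, -10.6, 0, 0, 0, 0, 0], [-39.7, -10.6, 0, 0, 0, 0, 0], [-39.7, -10.6, 0, 0, 0, 0, 0], [-39.7, -10.6, 0, 0, 0, 0, 0], [-39.7, -10.6, 0, 0, 0, 0, 0], [-39.7, -10.6, 0, 0, 0, 0, 0], [-39.7, -10.6, 0, 0, 0, 0, 0]],
  ],
)

```text
clock: 1.3
eef_pos: [0.5069, 0.2748, 0.2504]
eef_rot: [-0.495, -3.102, -0.0]
force: [-0.3, -0.2, 0.8]
opening: -0.0003
grasp_force: 0.0
```

```bash
python3 go.py "[.508,.274,.25]"; python3 - <<'E'
from m import *
s=snapshot("wrist"); save(s,"w1"); pickle.dump(s,open("w1.pkl","wb")); print(s["fovy"],s["cx"],s["cy"],np.round(s["extrinsics"],3).tolist())
E
```

```text
[0.508 0.274 0.25 ] cm: [-0.13 -0.05  0.04]
clk 1.3 pos [0.5069 0.2748 0.2504] F [-0.29 -0.22  0.79] q [0.36 0.35 0.08 1.3  0.   0.67] op -0.00033770618912610097
[[-0.95, 0.311, -0.0], [0.311, 0.95, 0.0], [0.0, 0.0, -1.0]]
65.70646984690485 319.19063709349433 242.4592705308594 [[0.311, 0.898, 0.311, 0.427], [0.95, -0.294, -0.102, 0.3], [0.0, 0.327, -0.945, 0.374], [0.0, 0.0, 0.0, 1.0]]
```

View pics/w1.png

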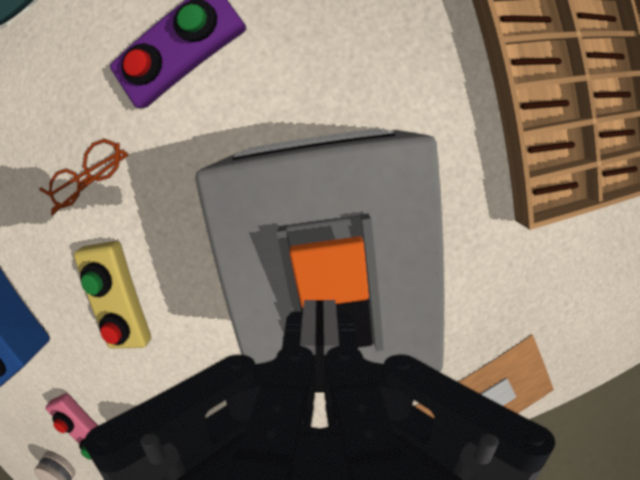

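The wrist view shows the orange half with its corners at about (291,245), (365,238), (369,300) and (297,306). The pendant is also in view, green key at (96,281) and red at (113,331). I'll unproject these through the fisheye model.

```bash
cat >> h.py <<'E'
def wplane(s,u,v,z):
    f=240/np.tan(np.radians(s["fovy"])/2); E=np.array(s["extrinsics"]); x,y=u-s["cx"],v-s["cy"]; r=np.hypot(x,y); th=r/f
    d=E[:3,:3]@np.array([x/r*np.sin(th),y/r*np.sin(th),np.cos(th)]); return E[:3,3]+d*(z-E[2,3])/d[2]
E
python3 - <<'E'
from m import *
s=pickle.load(open("w1.pkl","rb"))
for u,v,z in [(291,247,.163),(365,240,.163),(369,300,.155),(302,306,.155),(96,279,.052),(113,329,.052)]: print(wplane(s,u,v,z).round(4))
for b,k in [((75,258,115,300),"green"),((92,308,135,350),"red")]:
    a,n,_=blob(s,b,k); print(k,a,n,wplane(s,*a,.050).round(4))
E
python3 go.py "[.509,.274,.19]"
```

```text
[0.4941 0.2599 0.163 ]
[0.5037 0.3037 0.163 ]
[0.5482 0.2951 0.155 ]
[0.5384 0.2512 0.155 ]
[0.4974 0.0206 0.052 ]
[0.5594 0.0068 0.052 ]
green [ 91.80829016 282.64248705] 386 [0.5    0.0105 0.05  ]
red [110.49840256 333.31629393] 313 [ 0.5646 -0.0023  0.05  ]
[0.509 0.274 0.19 ] cm: [-0.22 -0.02  6.05]
clk 1.35 pos [0.507  0.2749 0.2505] F [-0.24 -0.92  0.27] q [0.36 0.35 0.09 1.3  0.   0.67] op 0.00010763760246050045
[[-0.95, 0.311, 0.0], [0.311, 0.95, 0.0], [0.0, 0.0, -1.0]]
```

Request:
carry_out(
  deltas=[
    [[-0.2, 0.4, 2.5, 0, 0, 0, 0], [-0.2, 0.4, 5, 0, 0, 0, 0], [-0.2, 0.4, 6.5, 0, 0, 0, 0], [-0.2, 0.4, 6.9, 0, 0, 0, 0], [-0.2, 0.4, 7.2, 0, 0, 0, 0], [-0.2, 0.4, 7.5, 0, 0, 0, 0], [-0.2, 0.4, 7.8, 0, 0, 0, 0], [-0.2, 0.4, 7.8, 0, 0, 0, 0]],
  ],
)

```text
clock: 2.15
eef_pos: [0.5112, 0.2774, 0.1725]
eef_rot: [0.497, 3.102, 0.001]
force: [-1.1, -0.1, 0.8]
opening: -0.0004
grasp_force: 0.5
```

Request:
carry_out(
  deltas=[
    [[0, 0, 0.2, 0, 0, 0, 0], [0, 0, 0.4, 0, 0, 0, 0], [0, 0, 0.6, 0, 0, 0, 0], [0, 0, 0.6, 0, 0, 0, 0]],
  ],
)

```text
clock: 2.55
eef_pos: [0.5113, 0.2775, 0.1687]
eef_rot: [0.496, 3.1, 0.003]
force: [-13.4, -0.8, 33.9]
opening: -0.0001
grasp_force: 17.8
```

The tool is against a hard stop at the expected height. I'll lift off and check the paddle.

Request:
carry_out(
  deltas=[
    [[0, 0, -2, 0, 0, 0, 0], [0, 0, -6, 0, 0, 0, 0], [0, 0, -8, 0, 0, 0, 0], [0, 0, -8, 0, 0, 0, 0]],
  ],
)

```text
clock: 2.95
eef_pos: [0.5125, 0.2773, 0.2489]
eef_rot: [0.497, 3.098, 0.003]
force: [-0.2, 0.3, -0.8]
opening: -0.0001
grasp_force: 0.0
```

```bash
python3 - <<'E'
from m import *
s=snapshot("wrist"); t=snapshot("scene"); t0=pickle.load(open("scene0.pkl","rb"))
o=np.zeros((480,800,3),np.uint8); o[:300,:400]=cv2.resize(s["pixels"][180:390,200:480],(400,300))
for i,p in enumerate([t0,t]): o[i*240:i*240+240,400:]=cv2.resize(p["pixels"][215:287,410:530],(400,240))
save({"pixels":o},"w2")
E
python3 go.py "[.485,-.325,.25]"
```

```text
[ 0.485 -0.325  0.25 ] cm: [-16.31 -58.01  -0.4 ]
clk 3.05 pos [0.5114 0.277  0.2459] F [-0.47 -0.03 -0.36] q [ 0.36  0.36  0.09  1.3  -0.    0.67] op 0.0003379429745917499
[[-0.95, 0.313, 0.0], [0.313, 0.95, -0.0], [-0.0, -0.0, -1.0]]
```

View pics/w2.png

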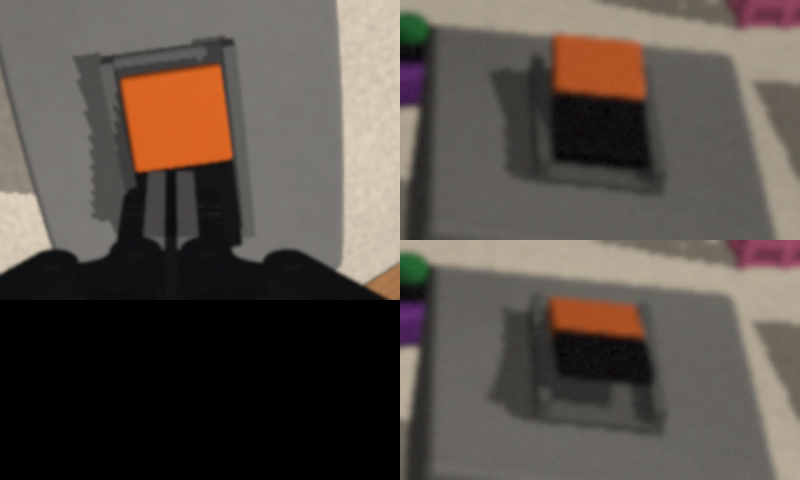

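The paddle has tipped: the orange half is low in the scene crop and the black half is raised. Next I'll hover just beyond the white key and look.

Request:
carry_out(
  deltas=[
    [[-20.4, -57.7, -0.4, 0, 0, 0, 0], [-20.4, -57.7, -0.4, 0, 0, 0, 0], [-20.4, -57.7, -0.4, 0, 0, 0, 0], [-20.4, -57.7, -0.4, 0, 0, 0, 0], [-20.4, -57.7, -0.4, 0, 0, 0, 0], [-20.4, -57.7, -0.4, 0, 0, 0, 0], [-20.4, -57.7, -0.4, 0, 0, 0, 0], [-20.4, -57.7, -0.4, 0, 0, 0, 0], [-20.4, -57.7, -0.4, 0, 0, 0, 0], [-20.4, -57.7, -0.4, 0, 0, 0, 0], [-20.4, -57.7, -0.4, 0, 0, 0, 0], [-20.4, -57.7, -0.4, 0, 0, 0, 0], [-20.4, -57.7, -0.4, 0, 0, 0, 0], [-20.4, -57.7, -0.4, 0, 0, 0, 0], [-20.4, -57.7, -0.4, 0, 0, 0, 0]],
  ],
)

```text
clock: 4.55
eef_pos: [0.5244, -0.3338, 0.2494]
eef_rot: [-0.497, -3.101, -0.002]
force: [0.1, 0.1, 0.1]
opening: -0.0002
grasp_force: 0.0
```

```bash
python3 go.py "[.485,-.325,.25]"; python3 - <<'E'
from m import *
s=snapshot("wrist"); save(s,"w3"); pickle.dump(s,open("w3.pkl","wb"))
E
```

```text
[ 0.485 -0.325  0.25 ] cm: [ 4.02 -0.39 -0.06]
clk 4.55 pos [ 0.5244 -0.3338  0.2494] F [0.13 0.08 0.14] q [-0.7   0.44  0.21  1.35  0.   -0.38] op -0.00020261394593476374
[[-0.95, 0.312, -0.001], [0.312, 0.95, 0.001], [0.002, 0.001, -1.0]]
```

View pics/w3.png

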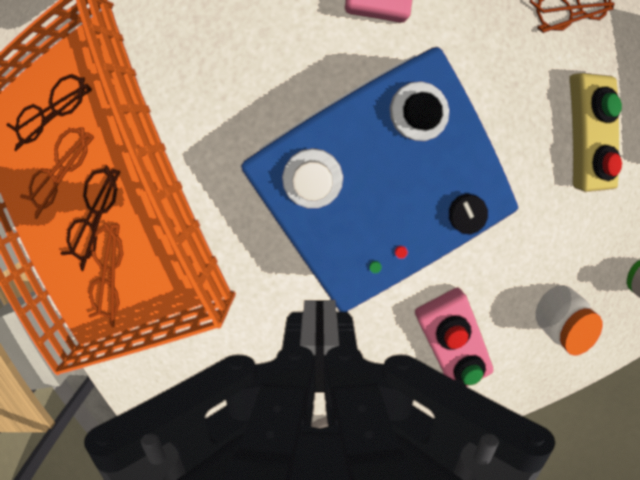

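The white key's face is at (312,181) and the black key's at (423,111). The tips are just beyond the supply.

```bash
python3 - <<'E'
from m import *
s=pickle.load(open("w3.pkl","rb")); a,b=wplane(s,312,181,.107),wplane(s,423,111,.107); print(a.round(4),b.round(4),np.linalg.norm(a-b))
print(wplane(s,607,104,.052),wplane(s,607,162,.052))
E
python3 go.py "[.485,-.325,.16]"
```

```text
[ 0.4859 -0.3277  0.107 ] [ 0.4605 -0.2354  0.107 ] 0.09568790468715542
[ 0.49851584 -0.00787234  0.052     ] [ 0.55998577 -0.02060341  0.052     ]
[ 0.485 -0.325  0.16 ] cm: [ 4.02 -0.44  8.98]
clk 4.6 pos [ 0.5246 -0.3334  0.2498] F [-0.57 -0.03 -1.21] q [-0.7   0.43  0.21  1.35  0.   -0.38] op -0.00013285450383416133
[[-0.95, 0.312, -0.001], [0.312, 0.95, 0.001], [0.001, 0.001, -1.0]]
```

Request:
carry_out(
  deltas=[
    [[3.9, -0.6, 0, 0, 0, 0, 0], [3.9, -0.6, 3, 0, 0, 0, 0], [3.9, -0.6, 7, 0, 0, 0, 0], [3.9, -0.6, 10.5, 0, 0, 0, 0], [3.9, -0.6, 12, 0, 0, 0, 0], [3.9, -0.6, 12.3, 0, 0, 0, 0], [3.9, -0.6, 12.6, 0, 0, 0, 0], [3.9, -0.6, 12.9, 0, 0, 0, 0], [3.9, -0.6, 13.1, 0, 0, 0, 0], [3.9, -0.6, 13.1, 0, 0, 0, 0]],
  ],
)

```text
clock: 5.6
eef_pos: [0.4862, -0.3283, 0.1198]
eef_rot: [0.497, 3.101, -0.001]
force: [1.2, 0.8, 1.5]
opening: -0.0001
grasp_force: 0.7
```

Request:
carry_out(
  deltas=[
    [[0, 0, 0.2, 0, 0, 0, 0], [0, 0, 0.4, 0, 0, 0, 0], [0, 0, 0.4, 0, 0, 0, 0], [0, 0, 0.4, 0, 0, 0, 0]],
  ],
)

```text
clock: 6.0
eef_pos: [0.4863, -0.3285, 0.1174]
eef_rot: [0.497, 3.1, -0.002]
force: [-4.7, 7.5, 29.6]
opening: 0.0
grasp_force: 14.8
```

The key met a hard stop at tip height 0.098, so it is home. Next I'll lift and move above the pendant, just beyond the green key.

Request:
carry_out(
  deltas=[
    [[0, 0, -4, 0, 0, 0, 0], [0, 0, -8, 0, 0, 0, 0], [0, 0, -10.5, 0, 0, 0, 0], [5, 32.4, -10.5, 0, 0, 0, 0], [5, 32.4, -10.5, 0, 0, 0, 0], [5, 32.4, -10.5, 0, 0, 0, 0], [5, 32.4, -10.5, 0, 0, 0, 0], [5, 32.4, -10.5, 0, 0, 0, 0], [5, 32.4, -10.5, 0, 0, 0, 0], [5, 32.4, -10.5, 0, 0, 0, 0], [5, 32.4, -10.5, 0, 0, 0, 0], [5, 32.4, -10.5, 0, 0, 0, 0], [5, 32.4, -10.5, 0, 0, 0, 0], [5, 32.4, -10.5, 0, 0, 0, 0]],
  ],
)

```text
clock: 7.4
eef_pos: [0.5395, -0.0059, 0.2202]
eef_rot: [-0.5, -3.102, 0.0]
force: [0.0, -1.2, 0.4]
opening: 0.0
grasp_force: 0.0
```

```bash
python3 - <<'E'
from m import *
s=snapshot("wrist"); pickle.dump(s,open("w4.pkl","wb")); t=snapshot("scene"); t0=pickle.load(open("scene0.pkl","rb"))
o=np.zeros((600,800,3),np.uint8); o[:360,:480]=cv2.resize(s["pixels"],(480,360))
for i,p in enumerate([t0,t]): o[i*240:i*240+240,480:]=cv2.resize(p["pixels"][225:285,110:190],(320,240))
save({"pixels":o},"w4")
for k in("green","red"):
    a,n,_=blob(s,(230,60,420,300),k); print(k,a.round(1),n,wplane(s,*a,.05).round(4))
E
python3 go.py "[.5,.008,.1]"
```

```text
green [319.3 172.8] 868 [0.5009 0.0057 0.05  ]
red [330.  249.9] 707 [ 0.5656 -0.0062  0.05  ]
[0.5   0.008 0.1  ] cm: [ 4.18  0.07 12.03]
clk 7.5 pos [ 0.5394 -0.0057  0.2203] F [ 1.11 -0.27 -0.12] q [-0.16  0.3  -0.08  1.19 -0.    0.16] op -0.00020906201568379016
[[-0.949, 0.314, -0.0], [0.314, 0.949, -0.0], [0.0, -0.0, -1.0]]
```

View pics/w4.png

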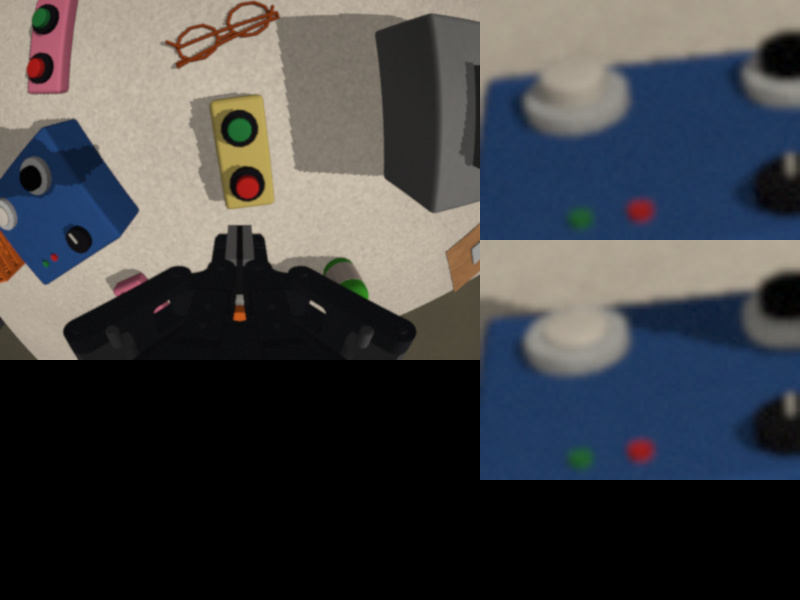

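The white key is down and the black key is unchanged. The wrist view puts the green key at (0.501, 0.006), 66 mm from the red one, which matches.

Request:
carry_out(
  deltas=[
    [[4, -0.1, 0, 0, 0, 0, 0], [4, -0.1, 4, 0, 0, 0, 0], [4, -0.1, 8.5, 0, 0, 0, 0], [4, -0.1, 12, 0, 0, 0, 0], [4, -0.1, 14, 0, 0, 0, 0], [4, -0.1, 14.5, 0, 0, 0, 0], [4, -0.1, 14.8, 0, 0, 0, 0], [4, -0.1, 15.1, 0, 0, 0, 0], [4, -0.1, 15.4, 0, 0, 0, 0], [4, -0.1, 15.6, 0, 0, 0, 0], [4, -0.1, 15.7, 0, 0, 0, 0]],
  ],
)

```text
clock: 8.6
eef_pos: [0.502, 0.0064, 0.0645]
eef_rot: [0.497, 3.1, -0.001]
force: [-7.6, -1.1, 31.4]
opening: 0.0003
grasp_force: 16.1
```

The green key is fully down. I'll hold it, then release.

Request:
carry_out(
  deltas=[
    [[0, 0, 0, 0, 0, 0, 0], [0, 0, 0, 0, 0, 0, 0], [0, 0, 0, 0, 0, 0, 0], [0, 0, 0, 0, 0, 0, 0], [0, 0, 0, 0, 0, 0, 0], [0, 0, 0, 0, 0, 0, 0], [0, 0, 0, 0, 0, 0, 0], [0, 0, 0, 0, 0, 0, 0], [0, 0, 0, 0, 0, 0, 0], [0, 0, 0, 0, 0, 0, 0], [0, 0, 0, 0, 0, 0, 0], [0, 0, 0, 0, 0, 0, 0], [0, 0, 0, 0, 0, 0, 0], [0, 0, 0, 0, 0, 0, 0], [0, 0, -2, 0, 0, 0, 0], [0, 0, -6, 0, 0, 0, 0], [0, 0, -10, 0, 0, 0, 0], [-3, 0, -14, 0, 0, 0, 0], [-4, 0, -16, 0, 0, 0, 0], [-4, 0, -16, 0, 0, 0, 0]],
  ],
)

```text
clock: 10.6
eef_pos: [0.5415, -0.0063, 0.226]
eef_rot: [0.497, 3.097, 0.0]
force: [0.1, 0.9, 0.4]
opening: 0.0003
grasp_force: 0.0
```

```bash
python3 - <<'E'
from m import *
s=snapshot("wrist"); t=snapshot("scene"); t0=pickle.load(open("scene0.pkl","rb"))
for k in("green","red"):
    a,n,_=blob(s,(230,60,420,300),k); print(k,a.round(1),n,wplane(s,*a,.05).round(4))
o=np.zeros((600,800,3),np.uint8); o[:480,:640]=t["pixels"]
save({"pixels":t["pixels"]},"end")
E
python3 go.py
```

```text
green [318.7 168.4] 837 [0.501  0.0056 0.05  ]
red [329.3 244.3] 687 [ 0.5655 -0.0061  0.05  ]
clk 10.7 pos [ 0.539  -0.0057  0.223 ] F [-0.88 -0.83  0.11] q [-0.16  0.3  -0.07  1.2   0.    0.16] op -1.5789817474693665e-05
[[-0.95, 0.313, -0.0], [0.313, 0.95, 0.0], [0.0, 0.0, -1.0]]
```

View pics/end.png

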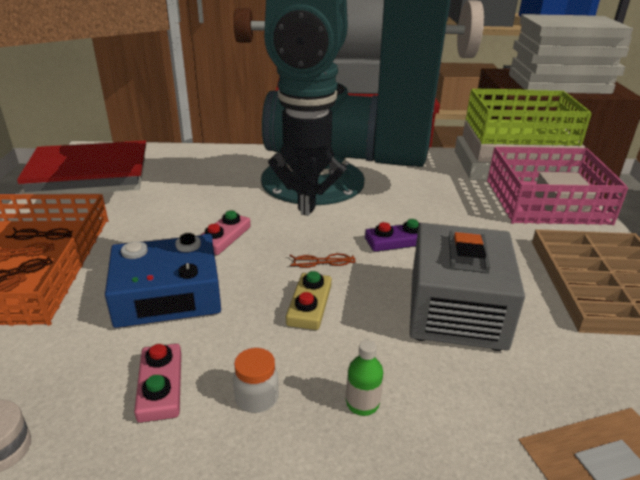

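The paddle is on, the white key at (134,250) is home, the green key at (314,279) is back up, and the pendant and loose items have not moved. I'll hand the job in.

```bash
python3 -c "from station import *; print(job_done())"
```

```text
the job is handed in; nothing more can be done
None
```

The bench is started up and handed in at about 10.7 s on the clock: paddle tipped fully on, white key pushed home, then the green key held fully down for about 1.5 s and released, with the pendant and loose items unmoved in the last pictures.

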